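Make up two sequencing kits

TASK

Make up the two sequencing kits from the stock on the bench: in the three-bay tray put the reagent cartridge in the wide middle bay, the tall bottle in the bay at the loop-handle end and the squat jar in the other end bay; in the two-bay tray put the flow-cell box in the bay at its loop-handle end and the small vial in the other bay. Set each thing down without dropping it, upright and flat on the floor of its bay, inside the lips, and let go. Leave the conical flask and the tip box where they are.

Things in the scene. Friction and masses are not known exactly. Their poses are not given: they have to be found in the camera images.
- tray3: Three-bay kit tray, fixed, white with dark lips, 100 (local x) by 242 mm (local y); floor 4 mm thick, lips and dividers 3 mm thick, tops 12 mm above the bench. Bays in a row along y, each 94 mm inside along x: middle 90 mm along y, centred on the origin; ends 70 mm along y, centred at y = +83 and -83 mm. Steel loop handle stands out 22 mm at the +y end. Origin: centre of underside; z up.
- tray2: Two-bay kit tray, fixed, white with dark lips, 100 (local x) by 185 mm (local y); floor 4 mm thick, lips and divider 3 mm thick, tops 12 mm above the bench. Two bays in a row along y, each 94 mm inside along x and 88 mm along y, centred at y = -45.5 and +45.5 mm. Steel loop handle stands out 22 mm at the -y end. Origin: centre of underside; z up.
- cartridge_c (a point): Centre (half-way up, 20 mm above its underside) of the reagent cartridge: a loose white plastic block, 46 (local x) by 74 (local y) by 40 mm high, with two rows of four round foil wells on top; 85 to 170 g. Stands on the bench, z up.
- cellbox_c (a point): Centre (15 mm above its underside) of the flow-cell box: a loose low grey plastic box with a dark seam and a small glass window on top, 38 (local x) by 58 (local y) by 30 mm high; 50 to 100 g. z up.
- bottle_c (a point): Centre (43 mm above its underside) of the tall bottle: loose, slender, white plastic, round, 30 mm in diameter up to 60 mm, then a shoulder and a narrower 22 mm cap, 86 mm high in all; 50 to 100 g. z up.
- jar_c (a point): Centre (23 mm above its underside) of the squat jar: loose, white plastic with a grey lid of the same width, a straight cylinder 46 mm in diameter and 46 mm high; 60 to 130 g. z up.
- vial_c (a point): Centre (23 mm above its underside) of the small vial: loose, amber glass with a white cap of the same width, a straight cylinder 24 mm in diameter and 46 mm high; 20 to 45 g. z up.
- flask_c (a point): Centre (35 mm above its underside) of the conical flask, not part of either kit: loose clear glass, 60 mm wide at the foot, 24 to 28 mm at the neck, 70 mm high, 120 g, standing in the row of stock. To be left where it is.
- tipbox_c (a point): Centre (22 mm above its underside) of the pipette-tip box, not part of either kit: loose grey box with a white top full of round tips, 82 (local x) by 120 (local y) by 46 mm high, 350 g, on the robot's left. To be left where it is.
- mixer: Small vortex mixer, fixed to the bench on the robot's right, white base and blue body with a round rubber cup on top, 130 (local x) by 120 (local y) by 92 mm high. Only in the way. Origin: centre of the underside.
Mind the look-alikes: they are no part of the job. Leave any pink or red look-alike of the part that bears cartridge_c alone. What is shaped like the tray2 but brown is not meant.

How it is judged:
At the end, for the whole second after the job is handed in: Each thing upright (0.1 rad), at rest, flat on its bay's floor (height within 4 mm), centre off the bay's centre along tray x, y by at most: cartridge 30, 26 mm; bottle 34, 22; jar 26, 14; flow-cell box 30, 28; vial 37, 34 (x of cartridge_c in the frame of tray3 between -0.03 and 0.03 m and y of cartridge_c in the frame of tray3 between -0.026 and 0.026 m and z of cartridge_c in the frame of tray3 between 0.02 and 0.028 m and angle between each of cartridge_c, bottle_c, jar_c, cellbox_c, vial_c's own z axis and vertical below 0.1 rad and linear speed of each of cartridge, bottle, jar, cellbox, vial below 0.02 m/s and x of bottle_c in the frame of tray3 between -0.034 and 0.034 m and y of bottle_c in the frame of tray3 between 0.061 and 0.105 m and z of bottle_c in the frame of tray3 between 0.043 and 0.051 m and x of jar_c in the frame of tray3 between -0.026 and 0.026 m and y of jar_c in the frame of tray3 between -0.097 and -0.069 m and z of jar_c in the frame of tray3 between 0.023 and 0.031 m and x of cellbox_c in the frame of tray2 between -0.03 and 0.03 m and y of cellbox_c in the frame of tray2 between -0.0735 and -0.0175 m and z of cellbox_c in the frame of tray2 between 0.015 and 0.023 m and x of vial_c in the frame of tray2 between -0.037 and 0.037 m and y of vial_c in the frame of tray2 between 0.0115 and 0.0795 m and z of vial_c in the frame of tray2 between 0.023 and 0.031 m); the robot touches nothing.
It fails at once if the conical flask is moved more than 15 mm (distance of flask_c from where it was at the start of the episode above 0.015 m).
It fails at once if the tip box is moved more than 15 mm (distance of tipbox_c from where it was at the start of the episode above 0.015 m).
It fails at once if a thing is dropped (falls free at more than 0.7 m/s, about 25 mm) ((contact force between cartridge and anything else below 0.05 N and linear speed of cartridge above 0.7 m/s) or (contact force between cellbox and anything else below 0.05 N and linear speed of cellbox above 0.7 m/s) or (contact force between bottle and anything else below 0.05 N and linear speed of bottle above 0.7 m/s) or (contact force between jar and anything else below 0.05 N and linear speed of jar above 0.7 m/s) or (contact force between vial and anything else below 0.05 N and linear speed of vial above 0.7 m/s)).
It also fails if it takes over 128 s, if anything falls off the work surface, if the arm or the gripper's body presses on something with over 40 N, if the wrist force passes 120 N, or if a joint passes its speed limit or range.

ROBOT

A 7-joint arm with a two-finger parallel gripper is mounted at the origin on the work surface. World frame = base frame: x ahead of the robot, y to its left, z up, the work surface at z = 0. Lengths are in m, angles in rad, forces in N, time in s.
With the tool pointing down it reaches from about 0.425 to 0.925 m from the base axis. Payload 6.8 kg.
Tool frame: the origin (TCP) lies midway between the tips of the shut fingers; the grasp point (between the pads) lies 19 mm behind it; z points along the fingers, y is the direction in which the jaws open and shut (so a half turn about z gives the same grasp; the last joint's range is limited). The gripper opens to 85 mm and grips with 20 to 120 N. Pads are 22 mm wide; open, the fingers measure 114 mm over their backs; the gripper's body (76 mm by 85 mm) begins 54 mm behind the grasp point. The pads swing forward as they close: fully open they stand 13 mm farther back than shut.
Start: joints at [1.015, 0.477, 0.022, 1.555, -0.011, 1.109, -0.083], TCP at [0.292, -0.608, 0.231] pointing down, gripper open.
Joint ranges: [-2.96, 2.96], [-0.34, 2.1], [-1.41, 1.46], [0.24, 2.44], [-1.37, 4.51], [0.17, 1.92], [-2.96, 2.96]. Speed limits (rad/s): [2.39, 2.39, 3.14, 3.14, 3.14, 3.14, 3.14].

INTERFACE

Orientations are given as a unit quaternion [w, x, y, z].
In Python, from station import readout, eyes, ticket gives the robot as it stands. The module is installed in compiled form; this text tells all that it offers.
- The arm moves only by the shell command python3 -m crank 'ROWS' [FORCE]. ROWS is JSON, a list of rows, each an object of numbers: "jaw": the opening in per cent of the stroke, from 0 (shut) to 100 (fully open); "x", "y", "z": the shift along the tool's x, y, z in mm; "ax", "ay", "az": the turn, a rotation vector about the tool's x, y, z in degrees. In form: [{"jaw": .., "x": .., "y": .., "z": .., "ax": .., "ay": .., "az": ..}, ...]. A call has 1 to 12 rows; each row shifts and turns the commanded pose from where the row before left it, along the tool's axes as they then stand; what a row does not reach is not made up. A row lasts 1/8 s, in which the tool goes at most 62.5 mm and 10.7 degrees, less where a joint would pass 70% of its speed; a pose out of reach is approached as far as the arm can. A call with a gripper value outside its range is refused whole. The fingers move at their own pace and stop on an object; FORCE is the grip in N (left out, the last holds). Time passes only in rows, so rows that do not move let the fingers close. It gives the time, the measured TCP pose, the force and the opening at its end, in the units of the state.
- readout.get_obs(): the state, without advancing time (a new reading comes with each control period).
- eyes.read_camera(name): name is "side" or "top"; returns (picture, depth): 480x640x3 uint8, red, green, blue; 480x640 float32, m along the optical axis (not along the pixel's ray), 0 where there is no reading.
- eyes.calibration(name): a dict with "fx", "fy", "cx", "cy" (pixels), "R" (3x3) and "t" (3): a world point X has camera coordinates R X + t. Camera axes: x right, y down, z forward; pixel columns grow to the right and rows downward; lengths in m; the calibration is good to about 2 mm. A picture is of the moment at which its call begins. calibration takes no time and is no camera call.
- ticket.hand_in(): hands the job in, once; it reports no verdict.
The state is a dict: "t": time; "q": joint angles; "joint_vel": joint speeds; "joint_torque": joint torques, N m; "eef_pos": TCP position; "tool_rot": TCP orientation; "contact_force": force on the tool from outside, world axes, zero at the start; "torque": the same for the moment, N m; "gripper_width": opening from 0.0 (shut) to 1.0 (fully open).
Only numpy, scipy, OpenCV 4.12 (cv2) and the standard library are available. Lean on these libraries where they do the work, as an engineer would, in place of code of your own. Each camera call takes 0.05 s, during which the arm holds its last target. There are 200 camera calls.

## Working session

There is one attempt and no reset: what is moved stays moved. The work goes in short steps, Python scripts to look and compute and a shell command to move; the robot and the scene stay as the last step left them, time stands still between calls to the robot, and variables do not carry over. Pictures are saved under pics/ and viewed, about 12 in all and at most 16, crops included, and the job is handed in when it is done.

```bash
mkdir -p pics
cat > h.py <<'E'
import numpy as np, cv2
from station import readout, eyes, ticket
def snap(n,f):
    im,d=eyes.read_camera(n); cv2.imwrite(f'pics/{f}.png',im[:,:,::-1]); np.save(f'pics/{f}.npy',d); return im,d
def world(n,d):
    c=eyes.calibration(n); v,u=np.mgrid[:480,:640]
    P=np.stack([(u-c['cx'])/c['fx']*d,(v-c['cy'])/c['fy']*d,d],-1)
    return (P-np.array(c['t']))@np.array(c['R'])
E
python3 - <<'E'
from h import *
for n in('top','side'):
    snap(n,n+'0'); c=eyes.calibration(n); print(n,c)
o=readout.get_obs(); print(o)
E
```

```text
top {'fx': 608.5682746036272, 'fy': 608.5682746036272, 'cx': 315.2311792473541, 'cy': 225.0335017617873, 'R': array([[-1.08533808e-03, -9.99998516e-01,  1.33802123e-03],
       [-9.86043286e-01,  8.47428453e-04, -1.66486995e-01],
       [ 1.66485614e-01, -1.50004153e-03, -9.86042743e-01]]), 't': array([0.00822942, 0.42834534, 1.43693014])}
side {'fx': 567.2842495145802, 'fy': 567.2842495145802, 'cx': 325.81238847686444, 'cy': 237.14340328421756, 'R': array([[-0.99141543, -0.13062455, -0.00571578],
       [-0.06839005,  0.5553339 , -0.82881063],
       [ 0.11143718, -0.82130474, -0.55950002]]), 't': array([0.4438008 , 0.07254685, 1.28057868])}
{'t': 0.1, 'q': array([ 1.01488236,  0.47769661,  0.0223367 ,  1.55635877, -0.01148839,
        1.10933528, -0.08307816]), 'joint_vel': array([ 7.55594032e-04, -1.81540424e-03, -3.40297602e-04, -3.30298571e-03,
       -1.71110423e-05,  1.44637988e-03, -1.45713042e-04]), 'joint_torque': array([ 5.37100175e-03, -5.97758746e+01,  1.61434550e+00, -2.81950629e+01,
        1.29489176e-02,  4.98755457e-03, -4.49666902e-05]), 'eef_pos': array([ 0.29202389, -0.60795272,  0.23043419]), 'tool_rot': array([-7.97368719e-04,  9.75031241e-01,  2.22066165e-01, -2.47627619e-04]), 'contact_force': array([-0.36942257,  0.21149089, -0.47512783]), 'torque': array([ 0.04141418,  0.03333055, -0.02932176]), 'gripper_width': 0.9977232801416821}
```

View pics/top0.png

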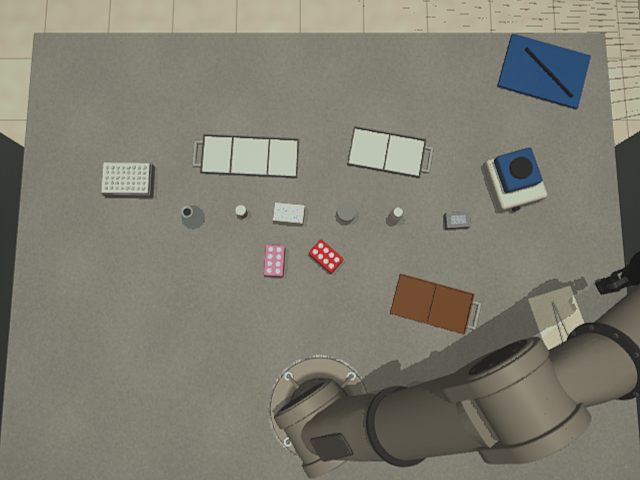

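View pics/side0.png

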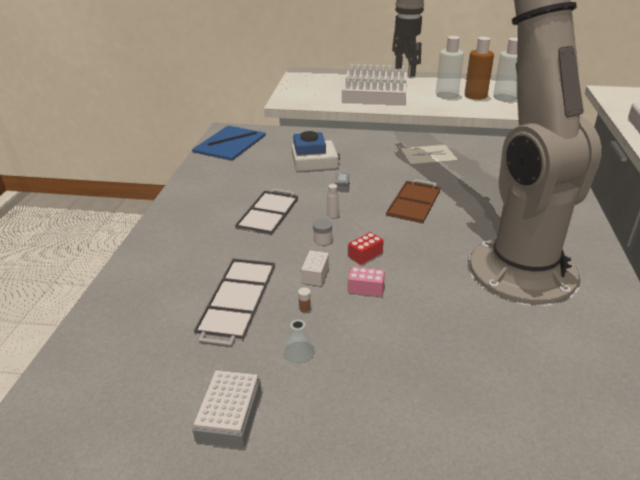

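The top picture shows, left to right, the tip box (127,180), flask (188,214), vial (241,211), cartridge (289,213), jar (346,213), bottle (396,215) and cell box (457,219). Tray3 is at (249,156) with its loop on the left. Tray2 is at (387,152) with its loop on the right. The pink, red and brown parts are the look-alikes.

```bash
cat > m.py <<'E'
from h import *
def meas(im,d,tag=''):
    P=world('top',d)
    W={'vial':(222,195,258,228,.046),'cart':(265,195,312,232,.04),'jar':(328,195,366,232,.046),'bottle':(378,195,415,232,.086),'cell':(438,203,478,235,.03),'flask':(172,198,212,235,.07),'tip':(95,155,160,203,.046)}
    for k,(a,b,c,e,h) in W.items():
        p=P[b:e,a:c].reshape(-1,3); z=p[:,2]; q=p[(z>h-.008)&(z<h+.012)]
        if len(q)<5: print(k,'few',len(q),z.max()); continue
        r=cv2.minAreaRect((q[:,:2]*1000).astype(np.float32))
        print(k,len(q),'rect c',np.round(r[0],1),'size',np.round(r[1],1),'ang',round(r[2],1),'ztop',round(float(np.median(q[:,2])),4))
    g=im.min(-1)
    for k,(a,b,c,e) in {'tray3':(190,128,310,182),'tray2':(340,120,440,182)}.items():
        m=np.zeros(g.shape,np.uint8); m[b:e,a:c]=g[b:e,a:c]>170
        n,l,s,_=cv2.connectedComponentsWithStats(m)
        for i in range(1,n):
            if s[i,4]<300: continue
            q=P[l==i]; r=cv2.minAreaRect((q[:,:2]*1000).astype(np.float32)); print(k,s[i,4],np.round(r[0],1),np.round(r[1],1),round(r[2],1),round(float(np.median(q[:,2])),4))
    return P
if __name__=='__main__':
    meas(cv2.imread('pics/top0.png')[:,:,::-1],np.load('pics/top0.npy'))
    o=readout.get_obs();
E
python3 m.py
```

```text
vial 86 rect c [462.6 188. ] size [23.3 22.6] ang 3.4 ztop 0.0457
cart 573 rect c [457.7  72.7] size [74.5 47.2] ang 84.6 ztop 0.0398
jar 299 rect c [459.8 -67.8] size [45.3 46.5] ang 20.8 ztop 0.0465
bottle 71 rect c [ 450.2 -185.5] size [20.  20.2] ang 2.1 ztop 0.0869
cell 384 rect c [ 442.1 -339.1] size [38.9 60.1] ang 2.2 ztop 0.03
flask 107 rect c [454.3 312.5] size [26.6 25.5] ang 86.0 ztop 0.0697
tip 1400 rect c [543.9 469.5] size [119.9  78.1] ang 89.9 ztop 0.0442
tray3 888 [414.3 165.4] [548.7  96.2] 24.0 0.004
tray3 1159 [417.3 123.5] [509.9 104.2] 14.3 0.0036
tray3 905 [417.7  71.1] [478.8  75.1] 5.7 0.0039
tray2 1129 [425.  -84.5] [ 86.  512.2] 78.2 0.0041
tray2 1131 [ 412.5 -136. ] [ 98.1 534.8] 67.9 0.004
```

```bash
sed -i 's/q=P\[l==i\]/q=P[(l==i)\&(d>0.3)]/' m.py; python3 m.py | grep tray
python3 - <<'E'
from h import *
from scipy.spatial.transform import Rotation as R
o=readout.get_obs(); w,x,y,z=o['tool_rot']; print(R.from_quat([x,y,z,w]).as_matrix().round(4), np.degrees(o['q']).round(1))
E
```

```text
tray3 888 [615.7 256.9] [68.5 90.6] 87.5 0.004
tray3 1159 [612. 173.] [87.5 90.3] 86.9 0.0036
tray3 905 [608.2  90.1] [67.7 89.5] 87.0 0.0039
tray2 1129 [ 630.8 -127.5] [85.5 91.2] 78.9 0.0041
tray2 1131 [ 613.9 -217.1] [85.7 90.2] 79.0 0.004
[[ 9.014e-01  4.330e-01 -8.000e-04]
 [ 4.330e-01 -9.014e-01  1.400e-03]
 [-1.000e-04 -1.700e-03 -1.000e+00]] [58.1 27.4  1.3 89.2 -0.7 63.6 -4.8]
```

```bash
python3 -m crank '[{"jaw":75,"az":-9.2},{"jaw":75,"az":-9.2},{"jaw":75,"az":-9.2},{"jaw":75,"az":-9.2},{"jaw":75,"az":-9.2},{"jaw":75,"az":-9.2},{"jaw":75,"az":-9.1},{"jaw":75,"x":45,"y":25},{"jaw":75,"x":45,"y":25},{"jaw":75,"x":45,"y":25},{"jaw":75,"x":45,"y":25},{"jaw":75}]' 40
cat > s.py <<'E'
import sys
from h import *
from scipy.spatial.transform import Rotation as R
o=readout.get_obs(); w,x,y,z=o['tool_rot']; M=R.from_quat([x,y,z,w]).as_matrix()
print('t',round(o['t'],2),'pos',(o['eef_pos']*1000).round(1),'yaw_y',round(np.degrees(np.arctan2(M[1,1],M[0,1])),2),'tilt',M[2].round(3),'F',o['contact_force'].round(1),'w',round(o['gripper_width'],3),'q',o['q'].round(2))
if len(sys.argv)>3:
    g=np.array([float(v) for v in sys.argv[1:4]])-o['eef_pos']*1000
    print('tool shift to goal',(M.T@g).round(1))
E
python3 s.py 442 -339 120
```

```text
t 0.1 pos [ 292.  -608.   230.4] yaw_y -64.34 tilt [-0.    -0.002 -1.   ] F [-0.4  0.2 -0.5] w 0.998 q [ 1.01  0.48  0.02  1.56 -0.01  1.11 -0.08]
tool shift to goal [ 251.7 -177.3  110.7]schema error: expected keys jaw, x, y, z, ax, ay, az
```

```bash
python3 -m crank '[{"jaw":75,"x":0,"y":0,"z":0,"ax":0,"ay":0,"az":-9.2},{"jaw":75,"x":0,"y":0,"z":0,"ax":0,"ay":0,"az":-9.2},{"jaw":75,"x":0,"y":0,"z":0,"ax":0,"ay":0,"az":-9.2},{"jaw":75,"x":0,"y":0,"z":0,"ax":0,"ay":0,"az":-9.2},{"jaw":75,"x":0,"y":0,"z":0,"ax":0,"ay":0,"az":-9.2},{"jaw":75,"x":0,"y":0,"z":0,"ax":0,"ay":0,"az":-9.2},{"jaw":75,"x":0,"y":0,"z":0,"ax":0,"ay":0,"az":-9.1},{"jaw":75,"x":45,"y":25,"z":0,"ax":0,"ay":0,"az":0},{"jaw":75,"x":45,"y":25,"z":0,"ax":0,"ay":0,"az":0},{"jaw":75,"x":45,"y":25,"z":0,"ax":0,"ay":0,"az":0},{"jaw":75,"x":45,"y":25,"z":0,"ax":0,"ay":0,"az":0},{"jaw":75,"x":0,"y":0,"z":0,"ax":0,"ay":0,"az":0}]' 40;python3 s.py 442 -339 120
```

```text
t: 1.6
eef_pos: [0.3955, -0.4238, 0.2313]
tool_rot: [-0.0, 0.705, 0.71, 0.001]
contact_force: [-0.5, -0.6, 0.3]
gripper_width: 0.754
t 1.6 pos [ 395.5 -423.8  231.3] yaw_y 0.42 tilt [ 0.002  0.001 -1.   ] F [-0.5 -0.6  0.3] w 0.754 q [ 0.95  0.34 -0.3   1.77  0.11  1.05  0.62]
tool shift to goal [ 84.2  47.  111.5]
```

```bash
python3 -m crank '[{"jaw":75,"x":42,"y":23,"z":30,"ax":0,"ay":0,"az":-1},{"jaw":75,"x":42,"y":23,"z":30,"ax":0,"ay":0,"az":-1},{"jaw":75,"x":0,"y":0,"z":40,"ax":0,"ay":0,"az":0},{"jaw":75,"x":0,"y":0,"z":40,"ax":0,"ay":0,"az":0},{"jaw":75,"x":0,"y":0,"z":25,"ax":0,"ay":0,"az":0},{"jaw":75,"x":0,"y":0,"z":0,"ax":0,"ay":0,"az":0},{"jaw":75,"x":0,"y":0,"z":0,"ax":0,"ay":0,"az":0}]' 40;python3 s.py 442 -339 3; python3 -c "
from h import *
im,d=snap('side','a1')
cv2.imwrite('pics/a1c.png',cv2.resize(im[130:280,240:440,::-1],None,fx=4,fy=4))"
```

```text
t: 2.48
eef_pos: [0.4381, -0.345, 0.0671]
tool_rot: [0.001, 0.695, 0.719, 0.0]
contact_force: [-0.1, -0.2, 0.1]
gripper_width: 0.751
t 2.48 pos [ 438.1 -345.    67.1] yaw_y 1.92 tilt [-0.001  0.001 -1.   ] F [-0.1 -0.2  0.1] w 0.751 q [ 0.79  0.52 -0.3   1.95  0.22  0.7   0.39]
tool shift to goal [ 5.9  4.  64.1]
```

View pics/a1c.png

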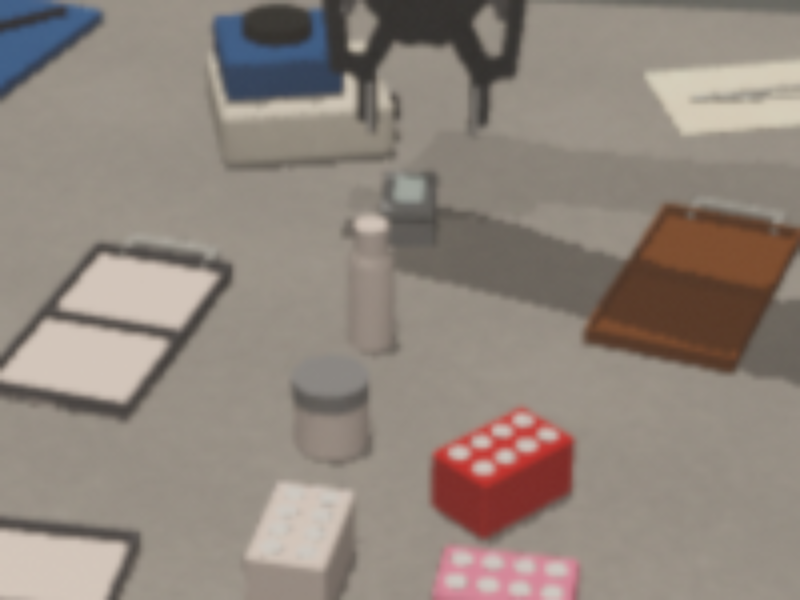

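The open jaws straddle the cell box along x, with the fingers at about (370,105) and (480,105) in the crop and the box at (410,205). I'll descend and grip.

```bash
python3 -m crank '[{"jaw":75,"x":6,"y":4,"z":25,"ax":0,"ay":0,"az":0},{"jaw":75,"x":0,"y":0,"z":25,"ax":0,"ay":0,"az":0},{"jaw":75,"x":0,"y":0,"z":14,"ax":0,"ay":0,"az":0},{"jaw":75,"x":0,"y":0,"z":0,"ax":0,"ay":0,"az":0},{"jaw":20,"x":0,"y":0,"z":0,"ax":0,"ay":0,"az":0},{"jaw":20,"x":0,"y":0,"z":0,"ax":0,"ay":0,"az":0},{"jaw":20,"x":0,"y":0,"z":0,"ax":0,"ay":0,"az":0},{"jaw":20,"x":0,"y":0,"z":0,"ax":0,"ay":0,"az":0},{"jaw":20,"x":0,"y":0,"z":0,"ax":0,"ay":0,"az":0},{"jaw":20,"x":0,"y":0,"z":0,"ax":0,"ay":0,"az":0}]' 45;python3 s.py 614 -217 100
```

```text
t: 3.78
eef_pos: [0.4426, -0.3387, 0.0036]
tool_rot: [0.001, 0.695, 0.719, 0.0]
contact_force: [-0.8, -0.2, 6.8]
gripper_width: 0.437
t 3.77 pos [ 442.6 -338.7    3.6] yaw_y 1.95 tilt [-0.002  0.002 -1.   ] F [-0.8 -0.2  6.8] w 0.437 q [ 0.74  0.61 -0.26  1.98  0.27  0.58  0.33]
tool shift to goal [115.7 175.7 -96.2]
```

```bash
python3 -m crank '[{"jaw":20,"x":0,"y":0,"z":-10,"ax":0,"ay":0,"az":0},{"jaw":20,"x":0,"y":0,"z":-25,"ax":0,"ay":0,"az":0},{"jaw":20,"x":0,"y":0,"z":-25,"ax":0,"ay":0,"az":0},{"jaw":20,"x":14,"y":20,"z":0,"ax":0,"ay":0,"az":0},{"jaw":20,"x":24,"y":36,"z":0,"ax":0,"ay":0,"az":0},{"jaw":20,"x":24,"y":36,"z":0,"ax":0,"ay":0,"az":0},{"jaw":20,"x":24,"y":36,"z":0,"ax":0,"ay":0,"az":0},{"jaw":20,"x":18,"y":28,"z":0,"ax":0,"ay":0,"az":0},{"jaw":20,"x":12,"y":20,"z":0,"ax":0,"ay":0,"az":0},{"jaw":20,"x":0,"y":0,"z":0,"ax":0,"ay":0,"az":6},{"jaw":20,"x":0,"y":0,"z":0,"ax":0,"ay":0,"az":6},{"jaw":20,"x":0,"y":0,"z":0,"ax":0,"ay":0,"az":0}]';python3 s.py 614 -217 8
```

```text
t: 5.28
eef_pos: [0.6131, -0.2166, 0.0624]
tool_rot: [0.0, 0.766, 0.643, -0.0]
contact_force: [0.1, -0.5, -1.2]
gripper_width: 0.437
t 5.28 pos [ 613.1 -216.6   62.4] yaw_y -10.03 tilt [-0.001 -0.001 -1.   ] F [ 0.1 -0.5 -1.2] w 0.437 q [ 0.42  0.64 -0.24  1.73  0.2   0.8  -0.09]
tool shift to goal [-0.2  1.  54.4]
```

```bash
python3 -m crank '[{"jaw":20,"x":0,"y":0,"z":20,"ax":0,"ay":0,"az":0},{"jaw":20,"x":0,"y":0,"z":20,"ax":0,"ay":0,"az":0},{"jaw":20,"x":0,"y":0,"z":7,"ax":0,"ay":0,"az":0},{"jaw":20,"x":0,"y":0,"z":3,"ax":0,"ay":0,"az":0},{"jaw":20,"x":0,"y":0,"z":2,"ax":0,"ay":0,"az":0},{"jaw":20,"x":0,"y":0,"z":1,"ax":0,"ay":0,"az":0},{"jaw":20,"x":0,"y":0,"z":0,"ax":0,"ay":0,"az":0},{"jaw":20,"x":0,"y":0,"z":0,"ax":0,"ay":0,"az":0}]';python3 s.py 614 -217 8
```

```text
t: 6.28
eef_pos: [0.6137, -0.2161, 0.0096]
tool_rot: [0.0, 0.766, 0.642, 0.0]
contact_force: [0.0, 0.0, -0.2]
gripper_width: 0.439
t 6.28 pos [ 613.7 -216.1    9.6] yaw_y -10.04 tilt [-0.     0.001 -1.   ] F [ 0.   0.  -0.2] w 0.439 q [ 0.4   0.71 -0.22  1.75  0.22  0.71 -0.11]
tool shift to goal [-0.8  0.5  1.6]
```

```bash
python3 -m crank '[{"jaw":20,"x":0,"y":0,"z":1,"ax":0,"ay":0,"az":0},{"jaw":20,"x":0,"y":0,"z":1,"ax":0,"ay":0,"az":0},{"jaw":20,"x":0,"y":0,"z":0,"ax":0,"ay":0,"az":0},{"jaw":62,"x":0,"y":0,"z":0,"ax":0,"ay":0,"az":0},{"jaw":62,"x":0,"y":0,"z":0,"ax":0,"ay":0,"az":0},{"jaw":62,"x":0,"y":0,"z":0,"ax":0,"ay":0,"az":0},{"jaw":62,"x":0,"y":0,"z":0,"ax":0,"ay":0,"az":0},{"jaw":62,"x":0,"y":0,"z":-15,"ax":0,"ay":0,"az":0},{"jaw":62,"x":0,"y":0,"z":-40,"ax":0,"ay":0,"az":0},{"jaw":62,"x":0,"y":0,"z":-40,"ax":0,"ay":0,"az":0},{"jaw":62,"x":0,"y":0,"z":-40,"ax":0,"ay":0,"az":-10},{"jaw":62,"x":0,"y":0,"z":0,"ax":0,"ay":0,"az":0}]';python3 s.py 450 -185.5 125; python3 -c "
from h import *
im,d=snap('side','a2')
cv2.imwrite('pics/a2c.png',cv2.resize(im[150:300,200:400,::-1],None,fx=3,fy=3))
from m import *
im,d=snap('top','a2t'); meas(im,d)"
```

```text
t: 7.78
eef_pos: [0.6162, -0.2168, 0.1474]
tool_rot: [0.004, 0.707, 0.707, 0.002]
contact_force: [0.3, -0.2, 0.2]
gripper_width: 0.616
t 7.78 pos [ 616.2 -216.8  147.4] yaw_y 0.0 tilt [-0.002  0.008 -1.   ] F [ 0.3 -0.2  0.2] w 0.616 q [ 0.46  0.54 -0.31  1.68  0.19  0.95  0.09]
tool shift to goal [  31.4 -166.3   21. ]
vial 87 rect c [462.6 188.2] size [23.2 22.9] ang 3.8 ztop 0.0462
cart 579 rect c [457.8  72.8] size [74.1 47.5] ang 84.1 ztop 0.0399
jar 297 rect c [460.4 -67.6] size [45.6 46.4] ang 32.7 ztop 0.0469
bottle 70 rect c [ 450.  -186.3] size [19.8 20.6] ang 89.8 ztop 0.0864
cell few 0 1.488177454769967
flask 104 rect c [454.2 312.8] size [26.7 25.3] ang 88.4 ztop 0.0697
tip 1426 rect c [543.4 470.1] size [119.4  78.1] ang 89.9 ztop 0.0441
tray3 895 [616.  255.9] [67.6 91.3] 87.4 0.0037
tray3 1175 [611.5 173.3] [88.4 90.8] 87.2 0.0038
tray3 915 [606.6  89.7] [68.4 90.2] 86.5 0.0039
tray2 962 [ 630.3 -127.2] [85.8 90.8] 79.4 0.0041
```

View pics/a2c.png

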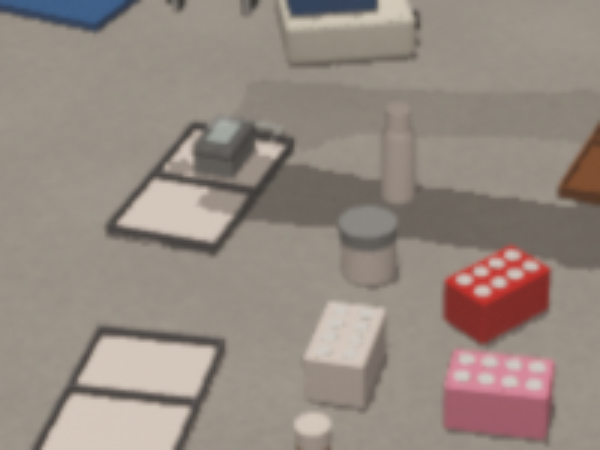

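The cell box is sitting in its bay at (225,145) in the crop, flat and inside the lips. Next is the bottle.

```bash
python3 -m crank '[{"jaw":62,"x":8,"y":-25,"z":5,"ax":0,"ay":0,"az":0},{"jaw":62,"x":8,"y":-45,"z":5,"ax":0,"ay":0,"az":0},{"jaw":62,"x":8,"y":-45,"z":5,"ax":0,"ay":0,"az":0},{"jaw":62,"x":7,"y":-35,"z":5,"ax":0,"ay":0,"az":0},{"jaw":62,"x":0,"y":-16,"z":0,"ax":0,"ay":0,"az":0},{"jaw":62,"x":0,"y":0,"z":0,"ax":0,"ay":0,"az":0},{"jaw":62,"x":0,"y":0,"z":0,"ax":0,"ay":0,"az":0}]' ;python3 s.py 450 -186 26
```

```text
t: 8.75
eef_pos: [0.4492, -0.1852, 0.1226]
tool_rot: [0.001, 0.707, 0.707, 0.001]
contact_force: [1.0, -0.0, 0.1]
gripper_width: 0.617
t 8.75 pos [ 449.2 -185.2  122.6] yaw_y -0.05 tilt [-0.     0.002 -1.   ] F [ 1.  -0.   0.1] w 0.617 q [ 0.55  0.33 -0.34  2.08  0.16  0.75  0.11]
tool shift to goal [-0.7  0.6 96.6]
```

```bash
python3 -m crank '[{"jaw":62,"x":0,"y":1,"z":30,"ax":0,"ay":0,"az":0},{"jaw":62,"x":0,"y":0,"z":32,"ax":0,"ay":0,"az":0},{"jaw":62,"x":0,"y":0,"z":24,"ax":0,"ay":0,"az":0},{"jaw":62,"x":0,"y":0,"z":10,"ax":0,"ay":0,"az":0},{"jaw":10,"x":0,"y":0,"z":0,"ax":0,"ay":0,"az":0},{"jaw":10,"x":0,"y":0,"z":0,"ax":0,"ay":0,"az":0},{"jaw":10,"x":0,"y":0,"z":0,"ax":0,"ay":0,"az":0},{"jaw":10,"x":0,"y":0,"z":0,"ax":0,"ay":0,"az":0},{"jaw":10,"x":0,"y":0,"z":0,"ax":0,"ay":0,"az":0},{"jaw":10,"x":0,"y":0,"z":0,"ax":0,"ay":0,"az":0}]' ;python3 s.py 616 257 26
```

```text
t: 10.0
eef_pos: [0.4487, -0.1852, 0.0267]
tool_rot: [0.0, 0.707, 0.707, 0.0]
contact_force: [-0.7, 0.7, 5.7]
gripper_width: 0.337
t 10.0 pos [ 448.7 -185.2   26.7] yaw_y -0.05 tilt [-0.  0. -1.] F [-0.7  0.7  5.7] w 0.337 q [ 0.49  0.5  -0.28  2.14  0.26  0.54  0.02]
tool shift to goal [442.3 166.9   0.6]
```

```bash
python3 -m crank '[{"jaw":10,"x":0,"y":0,"z":-10,"ax":0,"ay":0,"az":0},{"jaw":10,"x":0,"y":0,"z":-25,"ax":0,"ay":0,"az":0},{"jaw":10,"x":0,"y":0,"z":-25,"ax":0,"ay":0,"az":0},{"jaw":10,"x":0,"y":10,"z":-20,"ax":0,"ay":0,"az":0},{"jaw":10,"x":12,"y":20,"z":-5,"ax":0,"ay":0,"az":0},{"jaw":10,"x":28,"y":30,"z":0,"ax":0,"ay":0,"az":0},{"jaw":10,"x":40,"y":30,"z":0,"ax":0,"ay":0,"az":0},{"jaw":10,"x":45,"y":25,"z":0,"ax":0,"ay":0,"az":0},{"jaw":10,"x":45,"y":20,"z":0,"ax":0,"ay":0,"az":0},{"jaw":10,"x":45,"y":15,"z":0,"ax":0,"ay":0,"az":0},{"jaw":10,"x":45,"y":8,"z":0,"ax":0,"ay":0,"az":0},{"jaw":10,"x":45,"y":4,"z":0,"ax":0,"ay":0,"az":0}]' ;python3 s.py 616 257 32; python3 -m crank '[{"jaw":10,"x":42,"y":4,"z":0,"ax":0,"ay":0,"az":0},{"jaw":10,"x":38,"y":0,"z":0,"ax":0,"ay":0,"az":0},{"jaw":10,"x":30,"y":0,"z":0,"ax":0,"ay":0,"az":0},{"jaw":10,"x":18,"y":0,"z":0,"ax":0,"ay":0,"az":0},{"jaw":10,"x":8,"y":0,"z":0,"ax":0,"ay":0,"az":0},{"jaw":10,"x":0,"y":0,"z":0,"ax":0,"ay":0,"az":0},{"jaw":10,"x":0,"y":0,"z":0,"ax":0,"ay":0,"az":0}]';python3 s.py 616 257 32
```

```text
t: 11.5
eef_pos: [0.6109, 0.1231, 0.1105]
tool_rot: [-0.0, 0.707, 0.707, -0.0]
contact_force: [-0.5, 0.4, -0.7]
gripper_width: 0.339
t 11.5 pos [610.9 123.1 110.5] yaw_y 0.01 tilt [ 0.001 -0.001 -1.   ] F [-0.5  0.4 -0.7] w 0.339 q [-0.03  0.55 -0.36  1.77  0.25  0.87 -0.5 ]
tool shift to goal [133.9   5.1  78.5]
t: 12.38
eef_pos: [0.6153, 0.2541, 0.1112]
tool_rot: [0.0, 0.708, 0.706, -0.0]
contact_force: [0.7, 0.1, -0.9]
gripper_width: 0.341
t 12.38 pos [615.3 254.1 111.2] yaw_y -0.16 tilt [-0.001  0.    -1.   ] F [ 0.7  0.1 -0.9] w 0.341 q [-0.23  0.61 -0.36  1.66  0.26  0.92 -0.7 ]
tool shift to goal [ 3.   0.7 79.2]
```

```bash
python3 -m crank '[{"jaw":10,"x":2,"y":0,"z":20,"ax":0,"ay":0,"az":0},{"jaw":10,"x":0,"y":0,"z":25,"ax":0,"ay":0,"az":0},{"jaw":10,"x":0,"y":0,"z":20,"ax":0,"ay":0,"az":0},{"jaw":10,"x":0,"y":0,"z":9,"ax":0,"ay":0,"az":0},{"jaw":10,"x":0,"y":0,"z":3,"ax":0,"ay":0,"az":0},{"jaw":10,"x":0,"y":0,"z":1,"ax":0,"ay":0,"az":0},{"jaw":10,"x":0,"y":0,"z":1,"ax":0,"ay":0,"az":0},{"jaw":10,"x":0,"y":0,"z":1,"ax":0,"ay":0,"az":0},{"jaw":10,"x":0,"y":0,"z":0,"ax":0,"ay":0,"az":0}]' ;python3 s.py 616 257 31
```

```text
t: 13.5
eef_pos: [0.6149, 0.2579, 0.0315]
tool_rot: [0.0, 0.707, 0.707, 0.0]
contact_force: [-0.3, -0.2, -0.2]
gripper_width: 0.336
t 13.5 pos [614.9 257.9  31.5] yaw_y -0.04 tilt [ 0.  0. -1.] F [-0.3 -0.2 -0.2] w 0.336 q [-0.26  0.71 -0.33  1.69  0.31  0.79 -0.73]
tool shift to goal [-0.9  1.1  0.5]
```

```bash
python3 -m crank '[{"jaw":10,"x":0,"y":0,"z":1,"ax":0,"ay":0,"az":0},{"jaw":10,"x":0,"y":0,"z":0,"ax":0,"ay":0,"az":0},{"jaw":60,"x":0,"y":0,"z":0,"ax":0,"ay":0,"az":0},{"jaw":60,"x":0,"y":0,"z":0,"ax":0,"ay":0,"az":0},{"jaw":60,"x":0,"y":0,"z":0,"ax":0,"ay":0,"az":0},{"jaw":60,"x":0,"y":0,"z":0,"ax":0,"ay":0,"az":0},{"jaw":60,"x":0,"y":0,"z":-15,"ax":0,"ay":0,"az":0},{"jaw":60,"x":0,"y":0,"z":-30,"ax":0,"ay":0,"az":0},{"jaw":60,"x":0,"y":0,"z":-40,"ax":0,"ay":0,"az":0},{"jaw":60,"x":0,"y":0,"z":-20,"ax":0,"ay":0,"az":0},{"jaw":60,"x":0,"y":0,"z":0,"ax":0,"ay":0,"az":0}]' ;python3 s.py 462.6 188 80;  python3 -c "
from h import *
im,d=snap('side','a3')
cv2.imwrite('pics/a3c.png',cv2.resize(im[200:400,180:400,::-1],None,fx=3,fy=3))"
```

```text
t: 14.88
eef_pos: [0.6159, 0.2584, 0.1373]
tool_rot: [0.001, 0.707, 0.707, 0.002]
contact_force: [-0.9, 0.9, -0.6]
gripper_width: 0.601
t 14.88 pos [615.9 258.4 137.3] yaw_y -0.05 tilt [ 0.001  0.003 -1.   ] F [-0.9  0.9 -0.6] w 0.601 q [-0.23  0.58 -0.37  1.64  0.25  0.96 -0.69]
tool shift to goal [ -70.6 -153.4   56.6]
```

View pics/a3c.png

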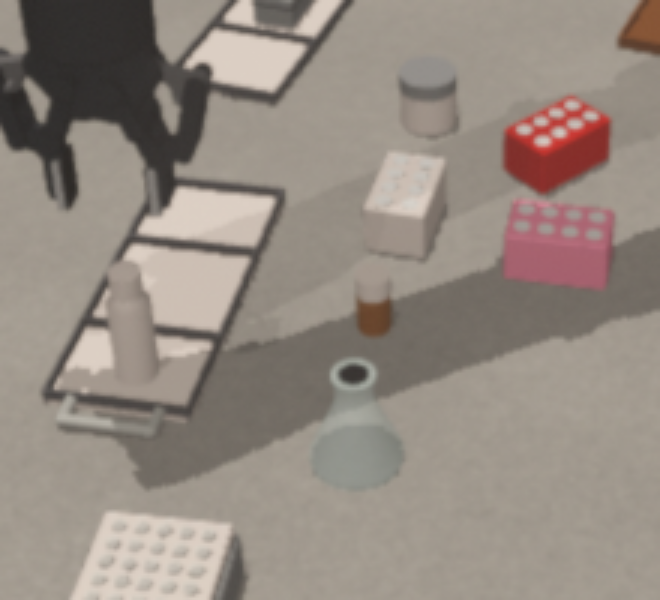

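The bottle is upright in the loop-end bay at (133,330). The vial comes next.

```bash
python3 -m crank '[{"jaw":60,"x":-15,"y":-25,"z":0,"ax":0,"ay":0,"az":0},{"jaw":60,"x":-20,"y":-45,"z":10,"ax":0,"ay":0,"az":0},{"jaw":60,"x":-20,"y":-45,"z":20,"ax":0,"ay":0,"az":0},{"jaw":60,"x":-15,"y":-28,"z":20,"ax":0,"ay":0,"az":0},{"jaw":60,"x":-1,"y":-10,"z":7,"ax":0,"ay":0,"az":0},{"jaw":60,"x":0,"y":0,"z":0,"ax":0,"ay":0,"az":0},{"jaw":60,"x":0,"y":0,"z":0,"ax":0,"ay":0,"az":0}]' ;python3 s.py 462.6 188 14
```

```text
t: 15.8
eef_pos: [0.4634, 0.1882, 0.0788]
tool_rot: [0.0, 0.707, 0.707, 0.001]
contact_force: [0.6, -0.6, 0.2]
gripper_width: 0.597
t 15.8 pos [463.4 188.2  78.8] yaw_y -0.04 tilt [ 0.001  0.002 -1.   ] F [ 0.6 -0.6  0.2] w 0.597 q [-0.19  0.43 -0.39  2.07  0.26  0.68 -0.75]
tool shift to goal [-0.3 -0.9 64.8]
```

```bash
python3 -m crank '[{"jaw":60,"x":0,"y":-1,"z":20,"ax":0,"ay":0,"az":0},{"jaw":60,"x":0,"y":0,"z":25,"ax":0,"ay":0,"az":0},{"jaw":60,"x":0,"y":0,"z":15,"ax":0,"ay":0,"az":0},{"jaw":60,"x":0,"y":0,"z":5,"ax":0,"ay":0,"az":0},{"jaw":5,"x":0,"y":0,"z":0,"ax":0,"ay":0,"az":0},{"jaw":5,"x":0,"y":0,"z":0,"ax":0,"ay":0,"az":0},{"jaw":5,"x":0,"y":0,"z":0,"ax":0,"ay":0,"az":0},{"jaw":5,"x":0,"y":0,"z":0,"ax":0,"ay":0,"az":0},{"jaw":5,"x":0,"y":0,"z":0,"ax":0,"ay":0,"az":0},{"jaw":5,"x":0,"y":0,"z":0,"ax":0,"ay":0,"az":0},{"jaw":5,"x":0,"y":0,"z":0,"ax":0,"ay":0,"az":0}]' ;python3 s.py 630 -127 100
```

```text
t: 17.18
eef_pos: [0.4614, 0.1873, 0.014]
tool_rot: [0.0, 0.707, 0.707, 0.001]
contact_force: [-1.4, -0.4, 5.6]
gripper_width: 0.264
t 17.18 pos [461.4 187.3  14. ] yaw_y -0.05 tilt [ 0.001  0.001 -1.   ] F [-1.4 -0.4  5.6] w 0.264 q [-0.24  0.54 -0.34  2.11  0.34  0.54 -0.82]
tool shift to goal [-314.1  169.   -85.9]
```

```bash
python3 -m crank '[{"jaw":5,"x":0,"y":0,"z":-10,"ax":0,"ay":0,"az":0},{"jaw":5,"x":0,"y":0,"z":-25,"ax":0,"ay":0,"az":0},{"jaw":5,"x":0,"y":0,"z":-25,"ax":0,"ay":0,"az":0},{"jaw":5,"x":-12,"y":10,"z":-15,"ax":0,"ay":0,"az":0},{"jaw":5,"x":-25,"y":20,"z":0,"ax":0,"ay":0,"az":0},{"jaw":5,"x":-38,"y":25,"z":0,"ax":0,"ay":0,"az":0},{"jaw":5,"x":-42,"y":25,"z":0,"ax":0,"ay":0,"az":0},{"jaw":5,"x":-45,"y":25,"z":0,"ax":0,"ay":0,"az":0},{"jaw":5,"x":-45,"y":22,"z":0,"ax":0,"ay":0,"az":0},{"jaw":5,"x":-40,"y":18,"z":0,"ax":0,"ay":0,"az":0},{"jaw":5,"x":-34,"y":14,"z":0,"ax":0,"ay":0,"az":0},{"jaw":5,"x":-22,"y":8,"z":0,"ax":0,"ay":0,"az":0}]' ; python3 -m crank '[{"jaw":5,"x":-10,"y":4,"z":0,"ax":0,"ay":0,"az":5},{"jaw":5,"x":0,"y":0,"z":0,"ax":0,"ay":0,"az":5},{"jaw":5,"x":0,"y":0,"z":0,"ax":0,"ay":0,"az":0},{"jaw":5,"x":0,"y":0,"z":0,"ax":0,"ay":0,"az":0}]' ;python3 s.py 630 -127 20
```

```text
t: 18.68
eef_pos: [0.6276, -0.1184, 0.0885]
tool_rot: [0.0, 0.708, 0.706, -0.0]
contact_force: [-0.6, 0.4, -0.5]
gripper_width: 0.265
t: 19.18
eef_pos: [0.6314, -0.1253, 0.0884]
tool_rot: [-0.0, 0.765, 0.644, 0.0]
contact_force: [0.2, 0.5, 0.4]
gripper_width: 0.268
t 19.18 pos [ 631.4 -125.3   88.4] yaw_y -9.89 tilt [ 0. -0. -1.] F [0.2 0.5 0.4] w 0.268 q [ 0.3   0.6  -0.28  1.73  0.21  0.84 -0.25]
tool shift to goal [-1.9 -1.1 68.4]
```

```bash
python3 -m crank '[{"jaw":5,"x":-2,"y":0,"z":20,"ax":0,"ay":0,"az":0},{"jaw":5,"x":0,"y":0,"z":25,"ax":0,"ay":0,"az":0},{"jaw":5,"x":0,"y":0,"z":15,"ax":0,"ay":0,"az":0},{"jaw":5,"x":0,"y":0,"z":5,"ax":0,"ay":0,"az":0},{"jaw":5,"x":0,"y":0,"z":2,"ax":0,"ay":0,"az":0},{"jaw":5,"x":0,"y":0,"z":1,"ax":0,"ay":0,"az":0},{"jaw":5,"x":0,"y":0,"z":1,"ax":0,"ay":0,"az":0},{"jaw":5,"x":0,"y":0,"z":0,"ax":0,"ay":0,"az":0},{"jaw":5,"x":0,"y":0,"z":0,"ax":0,"ay":0,"az":0}]' ;python3 s.py 630 -127 18
```

```text
t: 20.3
eef_pos: [0.6314, -0.1281, 0.0196]
tool_rot: [0.0, 0.766, 0.642, 0.0]
contact_force: [-0.2, 0.4, 0.2]
gripper_width: 0.266
t 20.3 pos [ 631.4 -128.1   19.6] yaw_y -10.05 tilt [-0.  0. -1.] F [-0.2  0.4  0.2] w 0.266 q [ 0.29  0.69 -0.26  1.76  0.25  0.73 -0.27]
tool shift to goal [ 0.9 -1.5  1.6]
```

```bash
python3 -m crank '[{"jaw":5,"x":0,"y":0,"z":1,"ax":0,"ay":0,"az":0},{"jaw":5,"x":0,"y":0,"z":1,"ax":0,"ay":0,"az":0},{"jaw":5,"x":0,"y":0,"z":0,"ax":0,"ay":0,"az":0},{"jaw":50,"x":0,"y":0,"z":0,"ax":0,"ay":0,"az":0},{"jaw":50,"x":0,"y":0,"z":0,"ax":0,"ay":0,"az":0},{"jaw":50,"x":0,"y":0,"z":0,"ax":0,"ay":0,"az":0},{"jaw":50,"x":0,"y":0,"z":0,"ax":0,"ay":0,"az":0},{"jaw":50,"x":0,"y":0,"z":-15,"ax":0,"ay":0,"az":0},{"jaw":80,"x":0,"y":0,"z":-35,"ax":0,"ay":0,"az":0},{"jaw":80,"x":0,"y":0,"z":-40,"ax":0,"ay":0,"az":-5},{"jaw":80,"x":0,"y":0,"z":0,"ax":0,"ay":0,"az":-5},{"jaw":80,"x":0,"y":0,"z":0,"ax":0,"ay":0,"az":0}]' ;python3 s.py 460 -67.7 80;  python3 -c "
from h import *
im,d=snap('side','a4')
cv2.imwrite('pics/a4c.png',cv2.resize(im[150:300,200:400,::-1],None,fx=3,fy=3))"
```

```text
t: 21.8
eef_pos: [0.6316, -0.1283, 0.1087]
tool_rot: [0.001, 0.708, 0.706, 0.001]
contact_force: [0.2, 0.2, 0.5]
gripper_width: 0.799
t 21.8 pos [ 631.6 -128.3  108.7] yaw_y -0.1 tilt [-0.     0.002 -1.   ] F [0.2 0.2 0.5] w 0.799 q [ 0.34  0.58 -0.33  1.72  0.23  0.88 -0.09]
tool shift to goal [  60.3 -171.7   28.4]
```

View pics/a4c.png

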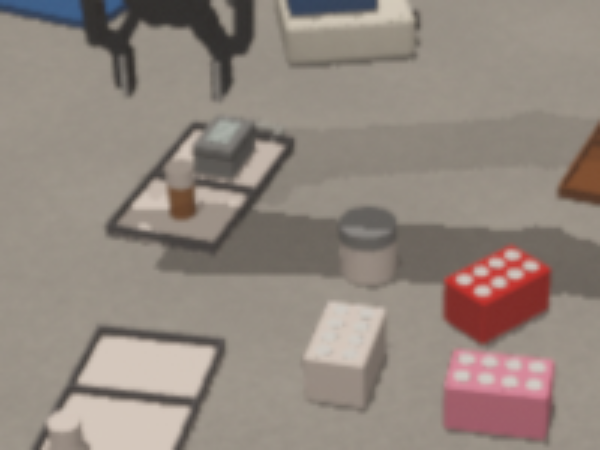

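The vial is upright in its bay at (181,190). I'll go to the jar and check the red block's clearance on the way.

```bash
python3 -m crank '[{"jaw":72,"x":12,"y":-30,"z":0,"ax":0,"ay":0,"az":0},{"jaw":72,"x":18,"y":-45,"z":8,"ax":0,"ay":0,"az":0},{"jaw":72,"x":18,"y":-50,"z":10,"ax":0,"ay":0,"az":0},{"jaw":72,"x":12,"y":-34,"z":10,"ax":0,"ay":0,"az":0},{"jaw":72,"x":0,"y":-12,"z":0,"ax":0,"ay":0,"az":0},{"jaw":72,"x":0,"y":0,"z":0,"ax":0,"ay":0,"az":0},{"jaw":72,"x":0,"y":0,"z":0,"ax":0,"ay":0,"az":0}]' ;python3 s.py 460 -67.7 11; python3 -c "
from h import *
d=np.load('pics/a2t.npy');P=world('top',d);p=P[235:280,260:350].reshape(-1,3);p=p[(p[:,2]>.03)&(p[:,2]<.05)]
for s in(p[p[:,1]>.04],p[p[:,1]<.04]): print(s.min(0),s.max(0))"
```

```text
t: 22.72
eef_pos: [0.4622, -0.0684, 0.0798]
tool_rot: [0.001, 0.708, 0.706, 0.001]
contact_force: [0.4, -0.7, 0.8]
gripper_width: 0.72
t 22.73 pos [462.2 -68.4  79.8] yaw_y -0.11 tilt [ 0.     0.002 -1.   ] F [ 0.4 -0.7  0.8] w 0.72 q [ 0.32  0.39 -0.37  2.15  0.23  0.64 -0.2 ]
tool shift to goal [ 0.7 -2.4 68.8]
[0.30455927 0.08260547 0.03086651] [0.38017335 0.13023969 0.04916105]
[ 0.3139768  -0.05858254  0.03013966] [0.39258639 0.02283954 0.04990204]
```

```bash
python3 -m crank '[{"jaw":72,"x":1,"y":-2,"z":20,"ax":0,"ay":0,"az":0},{"jaw":72,"x":0,"y":0,"z":25,"ax":0,"ay":0,"az":0},{"jaw":72,"x":0,"y":0,"z":16,"ax":0,"ay":0,"az":0},{"jaw":72,"x":0,"y":0,"z":6,"ax":0,"ay":0,"az":0},{"jaw":72,"x":0,"y":0,"z":0,"ax":0,"ay":0,"az":0},{"jaw":25,"x":0,"y":0,"z":0,"ax":0,"ay":0,"az":0},{"jaw":25,"x":0,"y":0,"z":0,"ax":0,"ay":0,"az":0},{"jaw":25,"x":0,"y":0,"z":0,"ax":0,"ay":0,"az":0},{"jaw":25,"x":0,"y":0,"z":0,"ax":0,"ay":0,"az":0},{"jaw":25,"x":0,"y":0,"z":0,"ax":0,"ay":0,"az":0},{"jaw":25,"x":0,"y":0,"z":0,"ax":0,"ay":0,"az":0}]' 55;python3 s.py 607.5 90 100
```

```text
t: 24.1
eef_pos: [0.4592, -0.067, 0.0132]
tool_rot: [0.001, 0.707, 0.707, 0.001]
contact_force: [-0.6, 0.9, 7.7]
gripper_width: 0.526
t 24.1 pos [459.2 -67.   13.2] yaw_y -0.05 tilt [-0.     0.002 -1.   ] F [-0.6  0.9  7.7] w 0.526 q [ 0.27  0.5  -0.31  2.19  0.32  0.49 -0.29]
tool shift to goal [157.1 148.4 -86.5]
```

```bash
python3 -m crank '[{"jaw":25,"x":0,"y":0,"z":-10,"ax":0,"ay":0,"az":0},{"jaw":25,"x":0,"y":0,"z":-25,"ax":0,"ay":0,"az":0},{"jaw":25,"x":0,"y":0,"z":-25,"ax":0,"ay":0,"az":0},{"jaw":25,"x":5,"y":12,"z":-10,"ax":0,"ay":0,"az":0},{"jaw":25,"x":20,"y":25,"z":0,"ax":0,"ay":0,"az":0},{"jaw":25,"x":30,"y":30,"z":0,"ax":0,"ay":0,"az":0},{"jaw":25,"x":35,"y":30,"z":0,"ax":0,"ay":0,"az":0},{"jaw":25,"x":32,"y":25,"z":0,"ax":0,"ay":0,"az":0},{"jaw":25,"x":22,"y":18,"z":0,"ax":0,"ay":0,"az":0},{"jaw":25,"x":13,"y":9,"z":0,"ax":0,"ay":0,"az":0},{"jaw":25,"x":0,"y":0,"z":0,"ax":0,"ay":0,"az":0},{"jaw":25,"x":0,"y":0,"z":0,"ax":0,"ay":0,"az":0}]' ;python3 s.py 607.5 90 18
```

```text
t: 25.6
eef_pos: [0.6066, 0.0884, 0.0819]
tool_rot: [0.0, 0.708, 0.706, -0.001]
contact_force: [-0.4, 0.1, -0.5]
gripper_width: 0.527
t 25.6 pos [606.6  88.4  81.9] yaw_y -0.11 tilt [-0.001 -0.001 -1.   ] F [-0.4  0.1 -0.5] w 0.527 q [ 0.02  0.58 -0.36  1.81  0.27  0.81 -0.48]
tool shift to goal [ 1.7  1.  63.9]
```

```bash
python3 -m crank '[{"jaw":25,"x":2,"y":1,"z":20,"ax":0,"ay":0,"az":0},{"jaw":25,"x":0,"y":0,"z":25,"ax":0,"ay":0,"az":0},{"jaw":25,"x":0,"y":0,"z":11,"ax":0,"ay":0,"az":0},{"jaw":25,"x":0,"y":0,"z":4,"ax":0,"ay":0,"az":0},{"jaw":25,"x":0,"y":0,"z":2,"ax":0,"ay":0,"az":0},{"jaw":25,"x":0,"y":0,"z":1,"ax":0,"ay":0,"az":0},{"jaw":25,"x":0,"y":0,"z":1,"ax":0,"ay":0,"az":0},{"jaw":25,"x":0,"y":0,"z":0,"ax":0,"ay":0,"az":0},{"jaw":25,"x":0,"y":0,"z":0,"ax":0,"ay":0,"az":0}]' ;python3 s.py 607.5 90 17
```

```text
t: 26.72
eef_pos: [0.6085, 0.092, 0.0185]
tool_rot: [0.0, 0.707, 0.707, 0.0]
contact_force: [0.4, -0.1, -0.8]
gripper_width: 0.521
t 26.73 pos [608.5  92.   18.5] yaw_y -0.04 tilt [ 0.  0. -1.] F [ 0.4 -0.1 -0.8] w 0.521 q [-0.01  0.67 -0.33  1.83  0.31  0.7  -0.51]
tool shift to goal [-2.  -1.   1.5]
```

```bash
python3 -m crank '[{"jaw":25,"x":-2,"y":0,"z":0,"ax":0,"ay":0,"az":0},{"jaw":25,"x":0,"y":0,"z":1,"ax":0,"ay":0,"az":0},{"jaw":25,"x":0,"y":0,"z":0.5,"ax":0,"ay":0,"az":0},{"jaw":70,"x":0,"y":0,"z":0,"ax":0,"ay":0,"az":0},{"jaw":70,"x":0,"y":0,"z":0,"ax":0,"ay":0,"az":0},{"jaw":70,"x":0,"y":0,"z":0,"ax":0,"ay":0,"az":0},{"jaw":70,"x":0,"y":0,"z":0,"ax":0,"ay":0,"az":0},{"jaw":70,"x":0,"y":0,"z":-15,"ax":0,"ay":0,"az":0},{"jaw":72,"x":0,"y":0,"z":-35,"ax":0,"ay":0,"az":0},{"jaw":72,"x":0,"y":0,"z":-30,"ax":0,"ay":0,"az":5.5},{"jaw":72,"x":0,"y":0,"z":0,"ax":0,"ay":0,"az":0},{"jaw":72,"x":0,"y":0,"z":0,"ax":0,"ay":0,"az":0}]' ;python3 s.py 457.8 72.8 80;  python3 -c "
from h import *
im,d=snap('side','a5')
cv2.imwrite('pics/a5c.png',cv2.resize(im[200:380,180:400,::-1],None,fx=3,fy=3))"
```

```text
t: 28.22
eef_pos: [0.6082, 0.0898, 0.097]
tool_rot: [0.0, 0.74, 0.672, -0.0]
contact_force: [0.2, 0.2, 0.3]
gripper_width: 0.721
t 28.23 pos [608.2  89.8  97. ] yaw_y -5.5 tilt [-0.  0. -1.] F [0.2 0.2 0.3] w 0.721 q [ 0.01  0.55 -0.34  1.8   0.24  0.83 -0.55]
tool shift to goal [ -31.3 -148.1   17. ]
```

View pics/a5c.png

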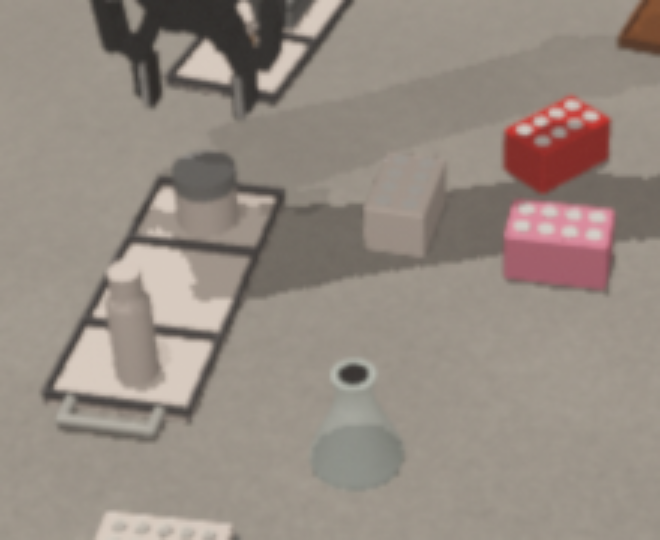

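The jar is in its end bay at (205,195), upright. The cartridge at (405,205) is the last one.

```bash
python3 -m crank '[{"jaw":72,"x":-6,"y":-25,"z":0,"ax":0,"ay":0,"az":0},{"jaw":72,"x":-10,"y":-45,"z":0,"ax":0,"ay":0,"az":0},{"jaw":72,"x":-10,"y":-45,"z":6,"ax":0,"ay":0,"az":0},{"jaw":72,"x":-5,"y":-25,"z":10,"ax":0,"ay":0,"az":0},{"jaw":72,"x":0,"y":-8,"z":0,"ax":0,"ay":0,"az":0},{"jaw":72,"x":0,"y":0,"z":0,"ax":0,"ay":0,"az":0},{"jaw":72,"x":0,"y":0,"z":0,"ax":0,"ay":0,"az":0}]' ;python3 s.py 457.8 72.8 11
```

```text
t: 29.15
eef_pos: [0.4597, 0.0738, 0.0811]
tool_rot: [0.0, 0.74, 0.672, 0.001]
contact_force: [-0.2, -0.2, -0.6]
gripper_width: 0.724
t 29.15 pos [459.7  73.8  81.1] yaw_y -5.55 tilt [ 0.001  0.001 -1.   ] F [-0.2 -0.2 -0.6] w 0.724 q [ 0.03  0.38 -0.38  2.15  0.23  0.64 -0.61]
tool shift to goal [-1.3 -1.9 70.1]
```

```bash
python3 -m crank '[{"jaw":72,"x":-1,"y":-2,"z":20,"ax":0,"ay":0,"az":0},{"jaw":72,"x":0,"y":0,"z":25,"ax":0,"ay":0,"az":0},{"jaw":72,"x":0,"y":0,"z":20,"ax":0,"ay":0,"az":0},{"jaw":72,"x":0,"y":0,"z":6,"ax":0,"ay":0,"az":0},{"jaw":72,"x":0,"y":0,"z":0,"ax":0,"ay":0,"az":0},{"jaw":25,"x":0,"y":0,"z":0,"ax":0,"ay":0,"az":0},{"jaw":25,"x":0,"y":0,"z":0,"ax":0,"ay":0,"az":0},{"jaw":25,"x":0,"y":0,"z":0,"ax":0,"ay":0,"az":0},{"jaw":25,"x":0,"y":0,"z":0,"ax":0,"ay":0,"az":0},{"jaw":25,"x":0,"y":0,"z":0,"ax":0,"ay":0,"az":0},{"jaw":25,"x":0,"y":0,"z":0,"ax":0,"ay":0,"az":0}]' 60;python3 s.py 611.8 173 80
```

```text
t: 30.52
eef_pos: [0.457, 0.0728, 0.0108]
tool_rot: [0.001, 0.741, 0.672, 0.001]
contact_force: [0.3, 0.2, 6.5]
gripper_width: 0.53
t 30.52 pos [457.   72.8  10.8] yaw_y -5.55 tilt [ 0.001  0.002 -1.   ] F [0.3 0.2 6.5] w 0.53 q [-0.04  0.51 -0.31  2.19  0.33  0.48 -0.7 ]
tool shift to goal [114.7 144.5 -68.9]
```

```bash
python3 -m crank '[{"jaw":25,"x":0,"y":0,"z":-10,"ax":0,"ay":0,"az":0},{"jaw":25,"x":0,"y":0,"z":-25,"ax":0,"ay":0,"az":0},{"jaw":25,"x":0,"y":0,"z":-25,"ax":0,"ay":0,"az":0},{"jaw":25,"x":6,"y":10,"z":-15,"ax":0,"ay":0,"az":0},{"jaw":25,"x":18,"y":22,"z":0,"ax":0,"ay":0,"az":0},{"jaw":25,"x":25,"y":30,"z":0,"ax":0,"ay":0,"az":0},{"jaw":25,"x":25,"y":30,"z":0,"ax":0,"ay":0,"az":0},{"jaw":25,"x":20,"y":25,"z":0,"ax":0,"ay":0,"az":0},{"jaw":25,"x":14,"y":18,"z":0,"ax":0,"ay":0,"az":0},{"jaw":25,"x":7,"y":10,"z":0,"ax":0,"ay":0,"az":-3},{"jaw":25,"x":0,"y":0,"z":0,"ax":0,"ay":0,"az":0},{"jaw":25,"x":0,"y":0,"z":0,"ax":0,"ay":0,"az":0}]' ;python3 s.py 611.8 173 15
```

```text
t: 32.02
eef_pos: [0.6106, 0.1724, 0.0848]
tool_rot: [-0.0, 0.723, 0.691, -0.0]
contact_force: [0.3, 0.7, -0.4]
gripper_width: 0.531
t 32.02 pos [610.6 172.4  84.8] yaw_y -2.61 tilt [-0.001 -0.001 -1.   ] F [ 0.3  0.7 -0.4] w 0.531 q [-0.11  0.6  -0.36  1.75  0.27  0.84 -0.64]
tool shift to goal [ 0.7  1.2 69.8]
```

```bash
python3 -m crank '[{"jaw":25,"x":0,"y":1,"z":20,"ax":0,"ay":0,"az":0},{"jaw":25,"x":0,"y":0,"z":25,"ax":0,"ay":0,"az":0},{"jaw":25,"x":0,"y":0,"z":15,"ax":0,"ay":0,"az":0},{"jaw":25,"x":0,"y":0,"z":5,"ax":0,"ay":0,"az":0},{"jaw":25,"x":0,"y":0,"z":2,"ax":0,"ay":0,"az":0},{"jaw":25,"x":0,"y":0,"z":1,"ax":0,"ay":0,"az":0},{"jaw":25,"x":0,"y":0,"z":1,"ax":0,"ay":0,"az":0},{"jaw":25,"x":0,"y":0,"z":0,"ax":0,"ay":0,"az":0},{"jaw":25,"x":0,"y":0,"z":0,"ax":0,"ay":0,"az":0}]' ;python3 s.py 611.8 173 15
```

```text
t: 33.15
eef_pos: [0.6125, 0.173, 0.016]
tool_rot: [0.0, 0.723, 0.691, 0.0]
contact_force: [-0.1, 0.3, -0.5]
gripper_width: 0.528
t 33.15 pos [612.5 173.   16. ] yaw_y -2.55 tilt [ 0.  0. -1.] F [-0.1  0.3 -0.5] w 0.528 q [-0.13  0.7  -0.33  1.77  0.32  0.73 -0.68]
tool shift to goal [-0.  -0.7  1. ]
```

Release, withdraw up and towards the base, then check all five with both cameras.

```bash
python3 -m crank '[{"jaw":25,"x":0,"y":0,"z":1,"ax":0,"ay":0,"az":0},{"jaw":25,"x":0,"y":0,"z":0.5,"ax":0,"ay":0,"az":0},{"jaw":68,"x":0,"y":0,"z":0,"ax":0,"ay":0,"az":0},{"jaw":68,"x":0,"y":0,"z":0,"ax":0,"ay":0,"az":0},{"jaw":68,"x":0,"y":0,"z":0,"ax":0,"ay":0,"az":0},{"jaw":68,"x":0,"y":0,"z":0,"ax":0,"ay":0,"az":0},{"jaw":68,"x":0,"y":0,"z":-15,"ax":0,"ay":0,"az":0},{"jaw":68,"x":0,"y":0,"z":-35,"ax":0,"ay":0,"az":0},{"jaw":68,"x":0,"y":0,"z":-50,"ax":0,"ay":0,"az":0},{"jaw":68,"x":0,"y":0,"z":-50,"ax":0,"ay":0,"az":0},{"jaw":68,"x":0,"y":0,"z":-40,"ax":0,"ay":0,"az":0}]'; python3 -m crank '[{"jaw":68,"x":-20,"y":-20,"z":0,"ax":0,"ay":0,"az":0},{"jaw":68,"x":-50,"y":-30,"z":0,"ax":0,"ay":0,"az":0},{"jaw":68,"x":-50,"y":-30,"z":0,"ax":0,"ay":0,"az":0},{"jaw":68,"x":-55,"y":-30,"z":0,"ax":0,"ay":0,"az":0},{"jaw":68,"x":-55,"y":-20,"z":0,"ax":0,"ay":0,"az":0},{"jaw":68,"x":-55,"y":-10,"z":0,"ax":0,"ay":0,"az":0},{"jaw":68,"x":-55,"y":0,"z":0,"ax":0,"ay":0,"az":0},{"jaw":68,"x":-55,"y":0,"z":0,"ax":0,"ay":0,"az":0},{"jaw":68,"x":-50,"y":0,"z":0,"ax":0,"ay":0,"az":0},{"jaw":68,"x":-20,"y":0,"z":0,"ax":0,"ay":0,"az":0},{"jaw":68,"x":0,"y":0,"z":0,"ax":0,"ay":0,"az":0}]'
python3 - <<'E'
from h import *
im,d=snap('top','e'); si,_=snap('side','es')
cv2.imwrite('pics/ec.png',np.hstack([cv2.resize(im[110:240,90:450,::-1],(400,289)),cv2.resize(si[150:350,180:400,::-1],(318,289))]))
P=world('top',d)
a3,a2=np.radians(87.1-90),np.radians(79.1-90)
for k,bx,by,h,a,win in [('cart',611.8,173.1,.044,a3,.05),('bottle',615.8,256.4,.09,a3,.035),('jar',607.4,89.9,.05,a3,.035),('cell',613.9,-217.1,.034,a2,.045),('vial',630.5,-127.3,.05,a2,.045),('flask',454.3,312.6,.07,0,.04),('tip',543.7,469.8,.046,0,.08)]:
    p=P[np.abs(P[...,0]*1e3-bx).__lt__(win*1e3)&np.abs(P[...,1]*1e3-by).__lt__(win*1e3)]; q=p[(p[:,2]>h-.008)&(p[:,2]<h+.01)]
    r=cv2.minAreaRect((q[:,:2]*1000).astype(np.float32)); e=np.array(r[0])-[bx,by]
    print(k,'off bay centre',(np.array([[np.cos(a),np.sin(a)],[-np.sin(a),np.cos(a)]])@e).round(1),np.round(r[1],1),round(r[2],1),'ztop',np.median(q[:,2]).round(4))
E
```

```text
t: 34.52
eef_pos: [0.6128, 0.1733, 0.2079]
tool_rot: [0.001, 0.723, 0.691, 0.001]
contact_force: [0.4, -0.4, -0.3]
gripper_width: 0.683
t: 35.9
eef_pos: [0.4519, -0.2858, 0.2048]
tool_rot: [0.0, 0.723, 0.69, 0.0]
contact_force: [0.6, 0.4, 0.8]
gripper_width: 0.682
cart off bay centre [-3.1 -0.4] [74.7 48. ] 88.0 ztop 0.0434
bottle off bay centre [-4.6 -1. ] [20.5 19.1] 60.5 ztop 0.0893
jar off bay centre [-3.2 -1.1] [47.3 44.4] 0.6 ztop 0.0502
cell off bay centre [-4.5 -0.9] [59.  39.9] 78.9 ztop 0.0342
vial off bay centre [-3.  -0.5] [23.7 24.4] 37.6 ztop 0.05
flask off bay centre [ 0.1 -0.8] [25.8 25.7] 86.5 ztop 0.0708
tip off bay centre [ 0.1 -0.8] [119.8  78. ] 90.0 ztop 0.0442
```

View pics/ec.png

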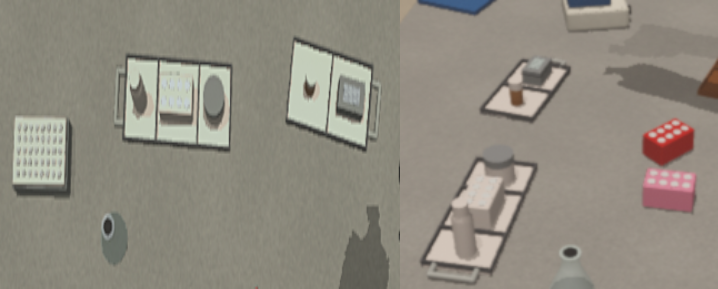

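All five are seated, with their tops 4 mm higher than on the bench and their offsets within 5 mm. The flask and tip box have not moved, so I'm handing in.

```bash
python3 -c "
from station import ticket; print(ticket.hand_in())"
```

```text
the job is handed in; nothing more can be done
None
```

Both kits are made up and the job is handed in, at about 36 s of the 128 s allowed; the hand-in gave no verdict.

- **Three-bay tray:** the cartridge is in the middle bay, the bottle in the loop-handle end bay and the jar in the other end bay.
- **Two-bay tray:** the flow-cell box is in the loop-handle end bay and the vial in the other.

My last checks, from the top camera's depth and one look with each camera:

- **Position:** each thing is within 5 mm of its bay centre along the tray's x and within about 1 mm along y, well inside the limits.
- **Height:** each top is about 4 mm higher than it stood on the bench (3 to 4.5 mm measured), which is what the tray floor adds, so all sit flat. All look upright.
- **Left alone:** the flask and tip box read within 1 mm of where they started. I did not touch the pink, red or brown look-alikes.
- **Arm:** it is clear, 0.2 m above the bench, and touching nothing.

No check failed. All five x offsets came out 3 to 5 mm on the negative side, probably small calibration and edge bias.

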